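# Vent the vacuum concentrator, break its stuck lid free and hold it ajar

## Task

The drying run in the vacuum concentrator is over. First turn its bleed valve anticlockwise until you feel it come up against its open stop; only then take the lift-off lid by its bar handle and pull it straight up until the sticky gasket lets go, catching it at once so that it never flies up more than two fingers (about 40 mm), because the dry samples inside blow about. Finish while holding the lid level over its seat, about a finger's width (20 mm) up so that the vapour can clear, carried by the gripper alone, and leave the things standing around where they are.

Things in the scene. Friction and masses are not known exactly. Their poses are not given: they have to be found in the camera images.
- concentrator: the vacuum concentrator, a heavy white bench machine that does not move, 360 mm deep (its x) x 320 mm wide (its y), flat grey deck 190 mm above the bench; its front (-x) faces the robot, blue panel on the front; a round clear lid covers its chamber. Origin at the centre of its underside
- lid_handle (a point): centre of the black bar handle across the middle of the lid: bar 116 mm long (its y), 16 mm wide (its x), 20 mm high, on two posts 92 mm apart, 28 mm free between bar and lid. With the lid seated this point is 244 mm above the bench, 50 mm above the gasket. The lid is a clear disc 236 mm across and 12 mm thick, 0.64 to 0.86 kg; the handle may point up to 0.6 rad askew of the machine
- seat (a point): centre of the gasket's top face on the deck, on the chamber axis, 193.5 mm above the bench: the underside of the seated lid's disc. A spigot under the lid reaches 18 mm below it. The gasket sticks: the upward pull (lid's weight, 6 to 9 N, included) peaks at 16 to 25 N in the first 5 mm of lift, then falls; from 13 mm up the lid hangs free and only its weight is felt
- bleed_valve (a joint): angle of the bleed valve key, rad: 0 closed, grows turning anticlockwise seen from above; a hard stop at 1.40 is fully open. It starts somewhere from 0 to 0.5, turns with about 0.06 N m of friction and stays where it is left
- valve_grip (a point): centre of the valve's blue T bar, on the right front of the deck, on the vertical turning axis: a bar 46 mm long (its x, red tip at -x), 12 mm wide (its y) and 22 mm high, centre 228 mm above the bench and 38 mm above the deck, on a thin stem (10 mm) over a 34 mm boss that is 12 mm high. Its axes turn with the key
- timer: bench timer, white box 50 x 66 x 18 mm, lying on the left front of the concentrator's deck (190 mm up); origin at the centre of its underside. A bystander: leave it alone
- buffer_small: small white bottle, 38 mm across, 68 mm tall, standing on the bench; origin at the centre of its underside. A bystander
- buffer_large: white reagent bottle, 60 mm across, 115 mm tall, standing on the bench; origin at the centre of its underside. A bystander
- stain_jar: amber jar with an orange cap, 52 mm across, 75 mm tall, standing on the bench; origin at the centre of its underside. A bystander
- tube_rack: white microtube rack with green-capped tubes, 100 x 220 x 55 mm (long in y), on the bench; origin at the centre of its underside. A bystander
- marker: grey marker pen with a dark cap, 135 mm long (along its x), 14 mm thick, lying on the bench; origin at its underside. A bystander
- pipette: white and blue hand pipette lying on the bench, 245 mm long (along its x), up to 40 mm high; origin at its underside. A bystander
- tip_box: red pipette tip box, 85 x 122 x 61 mm, on the bench; origin at the centre of its underside. A bystander
Things that resemble listed ones, but are neither listed nor needed, are in the scene too. There is more than one size of the part that bears lid_handle; the job needs the larger.

How it is judged (in metres and radians):
On the way, in this order (a step that is already met when the one before it is completed fails the run):
1. the bleed valve is turned to its open stop while the lid is still seated (value of joint bleed_valve above 1.33 rad and z of lid_handle in the frame of concentrator below 0.2475 m), for 0.2 s.
2. the lid has broken free of its gasket and is carried by the fingers (z of lid_handle in the frame of concentrator above 0.2555 m and contact force between lid and the fingers above 3 N), for 0.2 s.
At the end, for the whole second after the job is handed in: Fingers carry the lid (over 3 N), 13 to 32 mm off its seat, still, level within 0.15 rad, within 25 mm of the chamber axis, touching no machine or thing; bleed valve within 0.07 rad of its open stop; bystanders upright, within 20 mm of where they stood (value of joint bleed_valve above 1.33 rad and z of lid_handle in the frame of concentrator between 0.2565 and 0.2755 m and angle between lid_handle's own z axis and vertical below 0.15 rad and horizontal distance between lid_handle and seat below 0.025 m and linear speed of lid below 0.02 m/s and contact force between lid and the fingers above 3 N and contact force between lid and concentrator below 0.3 N and contact force between lid and timer below 0.2 N and contact force between lid and buffer_small below 0.2 N and contact force between lid and buffer_large below 0.2 N and contact force between lid and stain_jar below 0.2 N and contact force between lid and tube_rack below 0.2 N and contact force between lid and marker below 0.2 N and contact force between lid and pipette below 0.2 N and contact force between lid and tip_box below 0.2 N and distance of each of timer, buffer_small, buffer_large, stain_jar, tube_rack, marker, pipette, tip_box from where it was at the start of the episode below 0.02 m and angle between each of timer, buffer_small, buffer_large, stain_jar, tube_rack, marker, pipette, tip_box's own z axis and vertical below 0.2 rad); the arm keeps its last pose, push and grip.
It fails at once if the lid is lifted more than 6 mm before the bleed valve is fully open (z of lid_handle in the frame of concentrator above 0.2495 m and not (value of joint bleed_valve above 1.3 rad)).
It fails at once if the lid goes up more than 50 mm (z of lid_handle in the frame of concentrator above 0.2935 m).
It fails at once if a bystander is shoved more than 40 mm or knocked over (distance of any of timer, buffer_small, buffer_large, stain_jar, tube_rack, marker, pipette, tip_box from where it was at the start of the episode above 0.04 m or angle between any of timer, buffer_small, buffer_large, stain_jar, tube_rack, marker, pipette, tip_box's own z axis and vertical above 0.5 rad).
It also fails if it takes over 64 s, if anything falls off the work surface, if the arm or the gripper's body presses on something with over 40 N, if the wrist force passes 120 N, or if a joint passes its speed limit or range.

## Robot

A 7-joint arm with a two-finger parallel gripper is mounted at the origin on the work surface. World frame = base frame: x ahead of the robot, y to its left, z up, the work surface at z = 0. Lengths are in m, angles in degrees, forces in N, time in s.
With the tool pointing down it reaches from about 0.425 to 0.875 m from the base axis. Payload 4.7 kg.
Tool frame: the origin (TCP) lies at the very end of the fingers, on their centre line; the grasp point (between the pads) lies 19 mm behind it; z points along the fingers, y is the direction in which the jaws open and shut (so a half turn about z gives the same grasp; the last joint's range is limited). The gripper opens to 87 mm and grips with 3 to 60 N. Pads are 19 mm wide; open, the fingers measure 117 mm over their backs; the gripper's body (75 mm by 190 mm) begins 51 mm behind the grasp point.
Start: joints at [73.001, 18.392, -4.016, 83.108, 1.295, 78.541, -3.26], TCP at [0.199, -0.619, 0.223] pointing down, gripper open.
Joint ranges: [-163.93, 163.93], [-17.29, 119.83], [-79.2, 71.16], [3.27, 140.29], [-89.18, 269.18], [5.43, 117.66], [-154.24, 154.24]. Speed limits (degrees/s): [147.25, 147.25, 180, 180, 180, 180, 180].

## Interface

Orientations are given as [roll, pitch, yaw] about the fixed x, y, z axes, in that order (R = Rz(yaw) Ry(pitch) Rx(roll)).
In Python, from cell import sensors, imaging, ticket gives the robot as it stands.
- The arm moves only by the tool carry_out, never from a script. Its argument "plan" is a list of rows, each an object of numbers: "fingers": the closure, from -1 (fully open) to 1 (shut); "dx", "dy", "dz": the shift along the tool's x, y, z normalised to -1 to 1, where 1 is 0.03 m; "rx", "ry", "rz": the turn, a rotation vector about the tool's x, y, z normalised to -1 to 1, where 1 is 10 degrees. A call has 1 to 12 rows; each row shifts and turns the commanded pose from where the row before left it, along the tool's axes as they then stand; what a row does not reach is not made up. A row lasts 1/8 s, in which the tool goes at most 62.5 mm and 10.7 degrees, less where a joint would pass 70% of its speed; a pose out of reach is approached as far as the arm can. A call with a number of a shift or a turn outside -1 to 1 is refused whole. A call with a gripper value outside its range is refused whole. The fingers move at their own pace and stop on an object; "force" is the grip in N (left out, the last holds). Time passes only in rows, so rows that do not move let the fingers close. It gives the time, the measured TCP pose, the force and the opening at its end, in the units of the state.
- sensors.get_obs(): the state, without advancing time (a new reading comes with each control period).
- imaging.read_camera(name): name is "scene" or "top" or "wrist"; returns a dict with "color" (480x640x3 uint8, red, green, blue), "mtx" (3x3 intrinsics, pixels), "extrinsics" (4x4, takes a point from world to camera coordinates); the wrist camera has in their place "tool_from_camera" (4x4, takes a point from camera to tool coordinates, whose origin is the TCP and whose axes are the flange's). Camera axes: x right, y down, z forward; pixel columns grow to the right and rows downward; lengths in m; the calibration is good to about 2 mm. A picture is of the moment at which its call begins: read the wrist's pose just before it. There is no depth.
- ticket.sign_off(): hands the job in, once; it reports no verdict.
The state is a dict: "time_s": time; "qpos": joint angles; "joint_velocities": joint speeds; "effort": joint torques, N m; "tool_pos": TCP position; "tool_rot": TCP orientation; "force": force on the tool from outside, world axes, zero at the start; "wrist_torque": the same for the moment, N m; "grip_width": finger opening in m.
Only numpy, scipy, OpenCV 4.12 (cv2) and the standard library are available. Lean on these libraries where they do the work, as an engineer would, in place of code of your own. Each camera call takes 0.05 s, during which the arm holds its last target.

## Working session

There is one attempt and no reset: what is moved stays moved. The work goes in short steps, Python scripts to look and compute and a tool call to move; the robot and the scene stay as the last step left them, time stands still between calls to the robot, and variables do not carry over. Pictures are saved under pics/ and viewed, and the job is handed in when it is done.

Besides the shell and the picture viewer there is one more tool, called after ">>>" by a JSON object that holds its "method" and its "body", one argument or row to a line. carry_out: Moves the arm, as the interface text tells. Scaled input: -1 to 1 covers 0.03 m each way for a shift and 10 degrees each way for a turn. Its arguments: {"type":"object","properties":{"plan":{"type":"array"},"force":{"type":"number"}},"required":["plan"]}

```bash
mkdir -p pics; ls; python3 - <<'E'
from cell import sensors, imaging
import cv2
print(sensors.get_obs())
for n in ["scene","top","wrist"]:
    r=imaging.read_camera(n)
    cv2.imwrite(f"pics/{n}0.png",r["color"][:,:,::-1])
    print(n,{k:v.tolist() for k,v in r.items() if k!="color"})
E
```

```text
pics
{'time_s': 0.0, 'qpos': array([72.99921779, 18.43776945, -4.01733419, 83.17345057,  1.29619617,
       78.54161241, -3.26029831]), 'joint_velocities': array([ 0.06942406, -0.01218021,  0.00803678,  0.02266028, -0.02097256,
       -0.01112769, -0.06351173]), 'effort': array([ 1.28412787e-03, -4.91285992e+01, -4.02976535e-01, -3.12528956e+01,
       -6.39348174e-02,  4.37695370e-02,  1.80267848e-04]), 'tool_pos': array([ 0.19859089, -0.61834488,  0.22148911]), 'tool_rot': array([-1.79892485e+02,  6.35295791e-03,  1.78121567e+01]), 'force': array([ 0.19358387,  0.58751735, -0.02456204]), 'wrist_torque': array([-0.00302173, -0.01604428, -0.01058936]), 'grip_width': 0.0870076083362248}
scene {'mtx': [[458.17427540248156, 0.0, 321.0011209591951], [0.0, 458.17427540248156, 244.55281636959975], [0.0, 0.0, 1.0]], 'extrinsics': [[0.8831221181130221, 0.46912350515567, 0.004296674298545474, -0.4455794840617496], [0.3988796625411919, -0.7460043651524685, -0.5332658830119245, -0.12162018710814751], [-0.24696222243613408, 0.4726527521171549, -0.8459367805016429, 1.4148089555872636], [0.0, 0.0,
[... 173 characters left out ...]
, -0.9892707913547933, -0.0019498886159122993, -0.07268538309981679], [-0.9682767431486857, -0.1425758916444632, -0.20521272816070743, 0.5411205084026228], [0.20273295087559803, 0.031865600481510166, -0.9787154510557319, 1.0969619698207482], [0.0, 0.0, 0.0, 1.0]]}
wrist {'mtx': [[409.7111289440941, 0.0, 321.939382536586], [0.0, 409.7111289440941, 235.51319894097762], [0.0, 0.0, 1.0]], 'tool_from_camera': [[0.00018961323391560253, -0.9690377186450969, -0.24691266449885854, 0.06756980179513836], [0.9999997177335034, 0.0003632564590066476, -0.0006577063604838967, 0.00012269902524897347], [0.0007270348912913672, -0.246912470093856, 0.9690375139964479, -0.1619908630806407], [0.0, 0.0, 0.0, 1.0]]}
```

View pics/scene0.png

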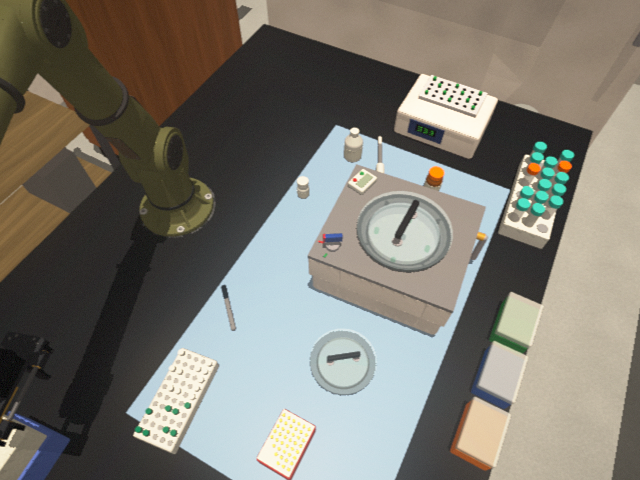

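View pics/top0.png

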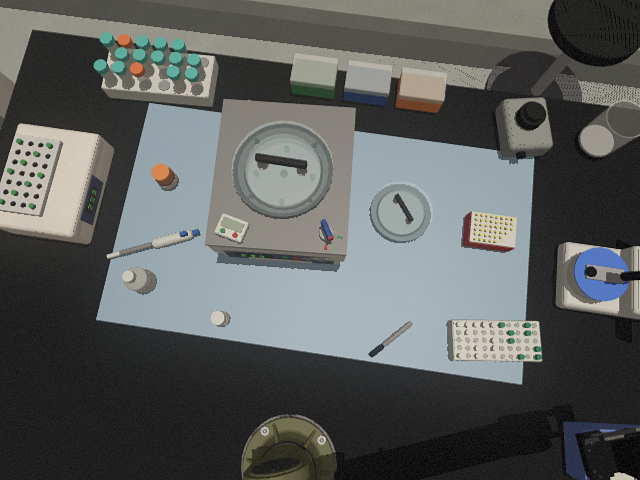

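View pics/wrist0.png

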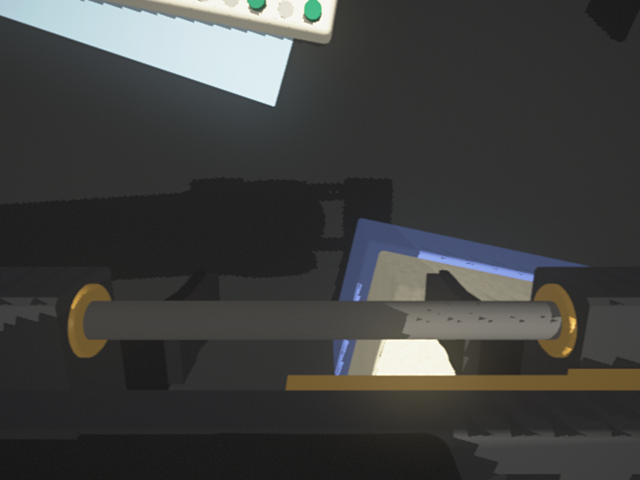

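Possible handles are the large lid's at top (281,162) / scene (407,222), and the small lid on the bench at top (402,208) / scene (343,356). I choose the large one on the machine. The only valve key is the blue bar with a red tip at top (327,231) / scene (332,238). Next I check both in close crops.

```bash
python3 - <<'E'
import cv2,numpy as np
t=cv2.imread("pics/top0.png");s=cv2.imread("pics/scene0.png")
def c(im,x,y,w,h,k): return cv2.resize(im[y:y+h,x:x+w],None,fx=k,fy=k,interpolation=cv2.INTER_CUBIC)
cv2.imwrite("pics/c1.png",np.vstack([np.hstack([c(t,300,205,50,50,6),c(s,305,220,50,50,6)]),np.hstack([c(t,245,130,75,75,4),c(s,370,190,75,75,4)])]))
E
```

```text
(no output)
```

View pics/c1.png

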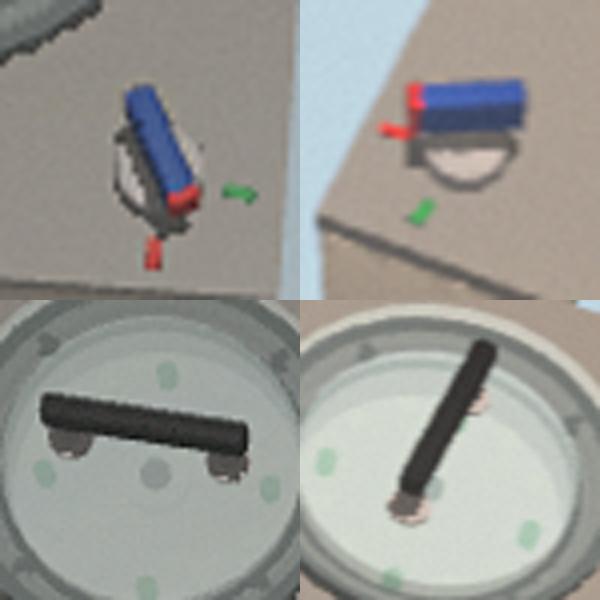

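```bash
cat > h.py <<'E'
import numpy as np,cv2
from cell import sensors, imaging
from scipy.spatial.transform import Rotation as R
def ray_z(M,E,px,z):
    Rm,t=E[:3,:3],E[:3,3]; o=-Rm.T@t
    d=Rm.T@np.linalg.inv(M)@np.array([px[0],px[1],1.]); return o+d*(z-o[2])/d[2]
def pose():
    o=sensors.get_obs(); T=np.eye(4);T[:3,:3]=R.from_euler('xyz',o["tool_rot"],degrees=True).as_matrix();T[:3,3]=o["tool_pos"];return o,T
def wristE(r,T): return np.linalg.inv(T@r["tool_from_camera"])
E
python3 - <<'E'
from h import *
t=imaging.read_camera("top");s=imaging.read_camera("scene")
def T(p,z): return ray_z(t["mtx"],t["extrinsics"],p,z).round(4)
def S(p,z): return ray_z(s["mtx"],s["extrinsics"],p,z).round(4)
print("valve top",T((300+141/6,205+91/6),.239),T((300+182/6,205+191/6),.239))
print("valve scene",S((305+112/6,220+(94)/6),.239),S((305+222/6,220+(90)/6),.239))
print("handle top",T((245+48/4,130+402/4-75),.254),T((245+244/4,130+430/4-75),.254))
print("handle scene",S((370+(410-300)/4,190+(477-300)/4),.254),S((370+(483-300)/4,190+(347-300)/4),.254))
for p in [(223,100),(356,107),(347,261),(206,247)]: print("deck",T(p,.19))
for p in [(361,169),(485,207),(310,259),(437,316)]: print("deckS",S(p,.19))
E
```

```text
valve top [ 0.5585 -0.      0.239 ] [ 0.5241 -0.0199  0.239 ]
valve scene [ 0.5241 -0.0258  0.239 ] [ 0.5611 -0.0039  0.239 ]
handle top [0.6785 0.1652 0.254 ] [0.678  0.0562 0.254 ]
handle scene [0.6769 0.0491 0.254 ] [0.679 0.157 0.254]
deck [0.8323 0.2846 0.19  ]
deck [ 0.8605 -0.0353  0.19  ]
deck [ 0.4858 -0.064   0.19  ]
deck [0.4712 0.2539 0.19  ]
deckS [0.4978 0.2427 0.19  ]
deckS [0.8344 0.2768 0.19  ]
deckS [ 0.5118 -0.0714  0.19  ]
deckS [ 0.8309 -0.0672  0.19  ]
```

The first crop shows the blue bar with its red tip standing between the red (closed) and green (open) marks. The second shows the big handle lying nearly along y. I estimate the valve centre at (0.541, -0.012) with yaw about 30°, the handle at (0.678, 0.108), and the machine yaw at about 5°. Next I move over the valve.

>>> {"method": "carry_out", "body": {
  "plan": [
    {"fingers": -1,"dz": -1,"rz": -0.6},
    {"fingers": -1,"dz": -1,"rz": -0.6},
    {"fingers": -1,"dx": 1,"dy": -0.6,"dz": -0.5},
    {"fingers": -1,"dx": 1,"dy": -0.6,"dz": -0.5},
    {"fingers": -1,"dx": 1,"dy": -0.6},
    {"fingers": -1,"dx": 1,"dy": -0.6},
    {"fingers": -1,"dx": 1,"dy": -0.6},
    {"fingers": -1,"dx": 1,"dy": -0.6},
    {"fingers": -1,"dx": 1,"dy": -0.6},
    {"fingers": -1,"dx": 1,"dy": -0.6},
    {"fingers": -1,"dx": 1,"dy": -0.6},
    {"fingers": -1,"dx": 1,"dy": -0.6}
  ],
  "force": 40
}}

```text
validation failed for argument at $.pl...
```

>>> {"method": "carry_out", "body": {
  "plan": [
    {"fingers": -1,"dx": 0,"dy": 0,"dz": -1,"rx": 0,"ry": 0,"rz": -0.6},
    {"fingers": -1,"dx": 0,"dy": 0,"dz": -1,"rx": 0,"ry": 0,"rz": -0.6}
  ],
  "force": 40
}}

```text
time_s: 0.5
tool_pos: [0.1986, -0.6186, 0.2827]
tool_rot: [-179.9, -0.0, 30.0]
force: [0.7, 0.2, 0.8]
grip_width: 0.0871
```

>>> {"method": "carry_out", "body": {
  "plan": [
    {"fingers": -1,"dx": 1,"dy": -0.6,"dz": -0.4,"rx": 0,"ry": 0,"rz": 0},
    {"fingers": -1,"dx": 1,"dy": -0.6,"dz": -0.4,"rx": 0,"ry": 0,"rz": 0},
    {"fingers": -1,"dx": 1,"dy": -0.6,"dz": -0.4,"rx": 0,"ry": 0,"rz": 0},
    {"fingers": -1,"dx": 1,"dy": -0.6,"dz": -0.4,"rx": 0,"ry": 0,"rz": 0},
    {"fingers": -1,"dx": 1,"dy": -0.6,"dz": 0,"rx": 0,"ry": 0,"rz": 0},
    {"fingers": -1,"dx": 1,"dy": -0.6,"dz": 0,"rx": 0,"ry": 0,"rz": 0},
    {"fingers": -1,"dx": 1,"dy": -0.6,"dz": 0,"rx": 0,"ry": 0,"rz": 0},
    {"fingers": -1,"dx": 1,"dy": -0.6,"dz": 0,"rx": 0,"ry": 0,"rz": 0},
    {"fingers": -1,"dx": 1,"dy": -0.6,"dz": 0,"rx": 0,"ry": 0,"rz": 0},
    {"fingers": -1,"dx": 1,"dy": -0.6,"dz": 0,"rx": 0,"ry": 0,"rz": 0}
  ]
}}

```text
time_s: 1.75
tool_pos: [0.37, -0.3124, 0.3306]
tool_rot: [180.0, 0.0, 29.8]
force: [0.9, -1.3, -0.1]
grip_width: 0.0868
```

>>> {"method": "carry_out", "body": {
  "plan": [
    {"fingers": -1,"dx": 1,"dy": -0.6,"dz": 0,"rx": 0,"ry": 0,"rz": 0},
    {"fingers": -1,"dx": 1,"dy": -0.6,"dz": 0,"rx": 0,"ry": 0,"rz": 0},
    {"fingers": -1,"dx": 1,"dy": -0.6,"dz": 0,"rx": 0,"ry": 0,"rz": 0},
    {"fingers": -1,"dx": 1,"dy": -0.6,"dz": 0,"rx": 0,"ry": 0,"rz": 0},
    {"fingers": -1,"dx": 1,"dy": -0.6,"dz": 0,"rx": 0,"ry": 0,"rz": 0},
    {"fingers": -1,"dx": 1,"dy": -0.6,"dz": 0,"rx": 0,"ry": 0,"rz": 0},
    {"fingers": -1,"dx": 1,"dy": -0.6,"dz": 0,"rx": 0,"ry": 0,"rz": 0},
    {"fingers": -1,"dx": 1,"dy": -0.6,"dz": 0,"rx": 0,"ry": 0,"rz": 0},
    {"fingers": -1,"dx": 0,"dy": 0,"dz": 0,"rx": 0,"ry": 0,"rz": 0}
  ]
}}

```text
time_s: 2.88
tool_pos: [0.507, -0.0659, 0.3306]
tool_rot: [-179.9, -0.1, 30.2]
force: [0.7, 0.1, 0.5]
grip_width: 0.0865
```

```bash
python3 - <<'E'
from h import *
o,T=pose(); r=imaging.read_camera("wrist"); np.save("T1.npy",T)
print(o["tool_pos"],o["tool_rot"],o["qpos"],o["force"])
cv2.imwrite("pics/w1.png",r["color"][:,:,::-1])
E
```

```text
[ 0.50698566 -0.06589343  0.33055336] [-1.79948269e+02 -5.22270284e-02  3.01526269e+01] [ 42.19793115   1.11708577 -37.95770052  91.11186039   0.61525659
  87.99355993 -55.623222  ] [0.69702718 0.11922685 0.52880597]
```

View pics/w1.png

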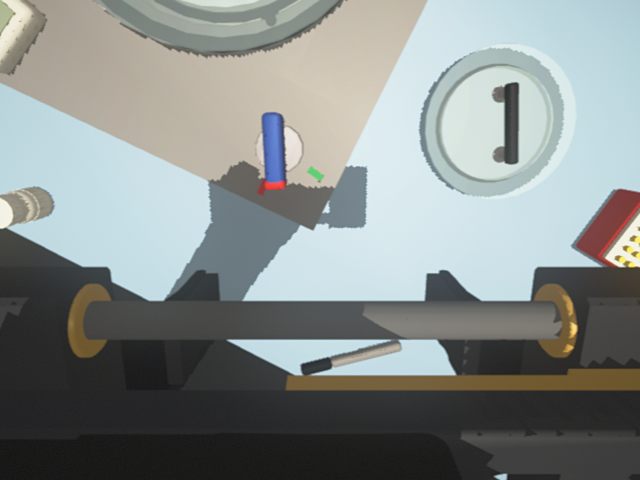

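The wrist view shows the key's bar from (272,114) at the blue end to (275,187) at the red tip, nearly parallel to tool x. Next I enlarge it and measure.

```bash
python3 - <<'E'
import cv2
s=cv2.imread("pics/w1.png")
cv2.imwrite("pics/c2.png",cv2.resize(s[95:215,220:340],None,fx=5,fy=5,interpolation=cv2.INTER_CUBIC))
E
```

```text
(no output)
```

View pics/c2.png

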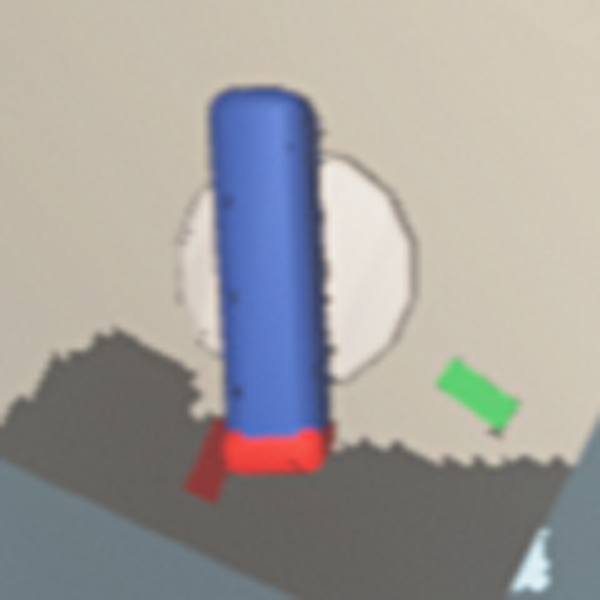

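```bash
python3 - <<'E'
from h import *
T=np.load("T1.npy"); r=imaging.read_camera("wrist"); E=wristE(r,T); M=r["mtx"]
f=lambda x,y,z: ray_z(M,E,(220+x/5,95+y/5),z)
a=f(258,90,.239);b=f(272,468,.239);print(a,b,(a+b)/2,np.linalg.norm(a-b),np.degrees(np.arctan2(*(a-b)[[1,0]])))
c=f(297,269,.202);print("boss",c, np.linalg.norm(f(180,269,.202)-f(413,269,.202)))
m=np.append(((a+b)/2)[:2],.239);d=(m-T[:3,3]);print("tool shift",T[:3,:3].T@d/.03)
d=c-T[:3,3];print("tool shift boss",T[:3,:3].T@d/.03)
E
```

```text
[ 0.55945738 -0.00079059  0.239     ] [ 0.52074361 -0.02372759  0.239     ] [ 0.5401005  -0.01225909  0.239     ] 0.04499846671589605 30.645744071039502
boss [ 0.54032888 -0.01222773  0.202     ] 0.03237344650109189
tool shift [ 1.84971371 -0.98868739  3.05435977]
tool shift boss [ 1.8556971  -0.9846539   4.28769593]
```

>>> {"method": "carry_out", "body": {
  "plan": [
    {"fingers": 0,"dx": 0.92,"dy": -0.5,"dz": 0,"rx": 0,"ry": 0,"rz": 0},
    {"fingers": 0,"dx": 0.93,"dy": -0.485,"dz": 0,"rx": 0,"ry": 0,"rz": 0},
    {"fingers": 0,"dx": 0,"dy": 0,"dz": 0.6,"rx": 0,"ry": 0,"rz": 0},
    {"fingers": 0,"dx": 0,"dy": 0,"dz": 0.6,"rx": 0,"ry": 0,"rz": 0},
    {"fingers": 0,"dx": 0,"dy": 0,"dz": 0.6,"rx": 0,"ry": 0,"rz": 0},
    {"fingers": 0,"dx": 0,"dy": 0,"dz": 0.6,"rx": 0,"ry": 0,"rz": 0},
    {"fingers": 0,"dx": 0,"dy": 0,"dz": 0,"rx": 0,"ry": 0,"rz": 0}
  ],
  "force": 20
}}

```text
time_s: 3.85
tool_pos: [0.5385, -0.0167, 0.2566]
tool_rot: [-179.9, 0.2, 29.8]
force: [-0.4, -0.0, 0.6]
grip_width: 0.0438
```

```bash
python3 - <<'E'
from h import *
o,T=pose(); r=imaging.read_camera("wrist")
print(o["tool_pos"],o["tool_rot"],o["force"],o["grip_width"])
cv2.imwrite("pics/w2.png",r["color"][:,:,::-1])
E
```

```text
[ 0.53852222 -0.01670971  0.25661651] [-1.79907849e+02  1.59663388e-01  2.97636938e+01] [-0.41849428 -0.01599911  0.61802142] 0.04381751460553647
```

View pics/w2.png

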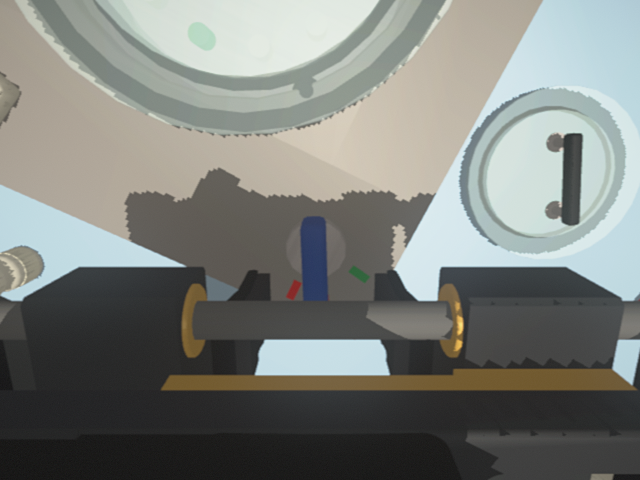

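>>> {"method": "carry_out", "body": {
  "plan": [
    {"fingers": 0,"dx": 0.12,"dy": -0.1,"dz": 0.5,"rx": 0,"ry": 0,"rz": -0.08},
    {"fingers": 0,"dx": 0,"dy": 0,"dz": 0.5,"rx": 0,"ry": 0,"rz": 0},
    {"fingers": 0,"dx": 0,"dy": 0,"dz": 0.5,"rx": 0,"ry": 0,"rz": 0},
    {"fingers": 0,"dx": 0,"dy": 0,"dz": 0,"rx": 0,"ry": 0,"rz": 0},
    {"fingers": 0,"dx": 0,"dy": 0,"dz": 0,"rx": 0,"ry": 0,"rz": 0}
  ],
  "force": 20
}}

```text
time_s: 4.53
tool_pos: [0.5415, -0.0117, 0.2137]
tool_rot: [180.0, -0.0, 30.6]
force: [-0.2, -0.0, -0.4]
grip_width: 0.0432
```

Good: on the valve's axis, with the pads spanning the bar. Next I close.

>>> {"method": "carry_out", "body": {
  "plan": [
    {"fingers": 1,"dx": 0,"dy": 0,"dz": 0.1,"rx": 0,"ry": 0,"rz": 0},
    {"fingers": 1,"dx": 0,"dy": 0,"dz": 0,"rx": 0,"ry": 0,"rz": 0},
    {"fingers": 1,"dx": 0,"dy": 0,"dz": 0,"rx": 0,"ry": 0,"rz": 0},
    {"fingers": 1,"dx": 0,"dy": 0,"dz": 0,"rx": 0,"ry": 0,"rz": 0}
  ],
  "force": 20
}}

```text
time_s: 5.03
tool_pos: [0.5411, -0.011, 0.2106]
tool_rot: [-179.9, 0.0, 30.6]
force: [-2.2, 2.2, 3.9]
grip_width: 0.0118
```

```bash
python3 - <<'E'
from h import *
o,T=pose(); print(o)
E
```

```text
{'time_s': 5.025, 'qpos': array([ 36.65791763,   8.69799374, -41.72957768,  98.41588587,
         5.91194029,  75.17787926, -65.64032241]), 'joint_velocities': array([-0.44267796, -0.35427114, -0.87622884,  0.12115984,  0.25699925,
        0.359276  ,  0.15718174]), 'effort': array([  2.99493156, -31.44703388,   0.04788654, -31.49978042,
         2.24069349,  -1.2685683 ,  -0.06892237]), 'tool_pos': array([ 0.54108903, -0.01096996,  0.21064683]), 'tool_rot': array([-1.79930087e+02,  8.28431932e-04,  3.06229033e+01]), 'force': array([-2.18918383,  2.23053091,  3.9246894 ]), 'wrist_torque': array([-0.09470476,  0.36484852,  0.076891  ]), 'grip_width': 0.011794453791817953}
```

>>> {"method": "carry_out", "body": {
  "plan": [
    {"fingers": 1,"dx": 0,"dy": 0,"dz": 0,"rx": 0,"ry": 0,"rz": -0.5},
    {"fingers": 1,"dx": 0,"dy": 0,"dz": 0,"rx": 0,"ry": 0,"rz": -0.5},
    {"fingers": 1,"dx": 0,"dy": 0,"dz": 0,"rx": 0,"ry": 0,"rz": -0.5},
    {"fingers": 1,"dx": 0,"dy": 0,"dz": 0,"rx": 0,"ry": 0,"rz": -0.5},
    {"fingers": 1,"dx": 0,"dy": 0,"dz": 0,"rx": 0,"ry": 0,"rz": -0.5},
    {"fingers": 1,"dx": 0,"dy": 0,"dz": 0,"rx": 0,"ry": 0,"rz": -0.5},
    {"fingers": 1,"dx": 0,"dy": 0,"dz": 0,"rx": 0,"ry": 0,"rz": -0.5},
    {"fingers": 1,"dx": 0,"dy": 0,"dz": 0,"rx": 0,"ry": 0,"rz": -0.5},
    {"fingers": 1,"dx": 0,"dy": 0,"dz": 0,"rx": 0,"ry": 0,"rz": -0.5}
  ]
}}

```text
time_s: 6.15
tool_pos: [0.5401, -0.0103, 0.2107]
tool_rot: [-179.8, -0.0, 75.8]
force: [-3.7, 1.8, 3.0]
grip_width: 0.0117
```

```bash
python3 - <<'E'
from h import *
o,T=pose(); print(o["tool_pos"],o["tool_rot"],o["force"],o["wrist_torque"],o["grip_width"],o["qpos"])
E
```

```text
[ 0.5401478  -0.01031406  0.21065272] [-1.79832247e+02 -2.88028508e-02  7.58214527e+01] [-3.72938799  1.79802929  2.9922311 ] [ 0.48341096  0.83985991 -0.10028296] 0.01171820936877495 [ 40.24339061   9.30900108 -45.90479662  98.33763191   6.80894042
  75.40395705 -21.20098306]
```

>>> {"method": "carry_out", "body": {
  "plan": [
    {"fingers": 1,"dx": 0,"dy": 0,"dz": 0,"rx": 0,"ry": 0,"rz": -0.3},
    {"fingers": 1,"dx": 0,"dy": 0,"dz": 0,"rx": 0,"ry": 0,"rz": -0.3},
    {"fingers": 1,"dx": 0,"dy": 0,"dz": 0,"rx": 0,"ry": 0,"rz": -0.2}
  ]
}}

```text
time_s: 6.52
tool_pos: [0.54, -0.0102, 0.2107]
tool_rot: [-179.8, -0.1, 83.7]
force: [-4.7, 3.1, 3.2]
grip_width: 0.0117
```

```bash
python3 - <<'E'
from h import *
o,T=pose(); print(o["tool_pos"],o["tool_rot"],o["force"],o["wrist_torque"],o["grip_width"])
E
```

```text
[ 0.5399643  -0.01024555  0.21066475] [-1.79813163e+02 -5.07277111e-02  8.37370175e+01] [-4.68201582  3.13179465  3.22161932] [ 0.48125169  0.8888801  -0.07020233] 0.011714166582195141
```

>>> {"method": "carry_out", "body": {
  "plan": [
    {"fingers": 1,"dx": 0,"dy": 0,"dz": 0,"rx": 0,"ry": 0,"rz": -0.25},
    {"fingers": 1,"dx": 0,"dy": 0,"dz": 0,"rx": 0,"ry": 0,"rz": 0}
  ]
}}

```text
time_s: 6.78
tool_pos: [0.5399, -0.0102, 0.2106]
tool_rot: [-179.8, -0.1, 86.1]
force: [-3.4, 3.0, 2.9]
grip_width: 0.0117
```

```bash
python3 - <<'E'
from h import *
o,T=pose(); print(o["tool_pos"],o["tool_rot"],o["force"],o["wrist_torque"],o["grip_width"])
E
```

```text
[ 0.53991841 -0.01019392  0.21064162] [-1.79807084e+02 -7.90454943e-02  8.61286899e+01] [-3.43546387  2.97603302  2.94542267] [ 0.55136062  0.89752543 -0.34099126] 0.011676956842743908
```

Torque about z rose from -0.07 to -0.34 N m, so it is probably at the stop. I push a little further to confirm.

>>> {"method": "carry_out", "body": {
  "plan": [
    {"fingers": 1,"dx": 0,"dy": 0,"dz": 0,"rx": 0,"ry": 0,"rz": -0.25},
    {"fingers": 1,"dx": 0,"dy": 0,"dz": 0,"rx": 0,"ry": 0,"rz": 0},
    {"fingers": 1,"dx": 0,"dy": 0,"dz": 0,"rx": 0,"ry": 0,"rz": 0}
  ]
}}

```text
time_s: 7.15
tool_pos: [0.5399, -0.01, 0.2106]
tool_rot: [-179.8, -0.1, 88.6]
force: [-5.1, 3.6, 3.3]
grip_width: 0.0122
```

```bash
python3 - <<'E'
from h import *
o,T=pose(); print(o["tool_pos"],o["tool_rot"],o["force"],o["wrist_torque"],o["grip_width"])
E
```

```text
[ 0.53992812 -0.01003829  0.21064386] [-1.79811968e+02 -1.03324458e-01  8.86009616e+01] [-5.0602018   3.56180949  3.32921549] [ 0.64803184  0.86053507 -0.45630574] 0.01223745902234368
```

>>> {"method": "carry_out", "body": {
  "plan": [
    {"fingers": 0,"dx": 0,"dy": 0,"dz": 0,"rx": 0,"ry": 0,"rz": 0.2},
    {"fingers": 0,"dx": 0,"dy": 0,"dz": 0,"rx": 0,"ry": 0,"rz": 0},
    {"fingers": 0,"dx": 0,"dy": 0,"dz": -0.7,"rx": 0,"ry": 0,"rz": 0},
    {"fingers": 0,"dx": 0,"dy": 0,"dz": -1,"rx": 0,"ry": 0,"rz": 0},
    {"fingers": 0,"dx": 0,"dy": 0,"dz": -1,"rx": 0,"ry": 0,"rz": 0},
    {"fingers": 0,"dx": 0,"dy": 0,"dz": -1,"rx": 0,"ry": 0,"rz": 0},
    {"fingers": 0,"dx": 0,"dy": 1,"dz": -0.5,"rx": 0,"ry": 0,"rz": 0},
    {"fingers": -1,"dx": 0,"dy": 1,"dz": 0,"rx": 0,"ry": 0,"rz": 0},
    {"fingers": -1,"dx": 0.6,"dy": 1,"dz": 0,"rx": 0,"ry": 0,"rz": 0},
    {"fingers": -1,"dx": 0.6,"dy": 1,"dz": 0,"rx": 0,"ry": 0,"rz": 0},
    {"fingers": -1,"dx": 0.5,"dy": 0.6,"dz": 0,"rx": 0,"ry": 0,"rz": 0},
    {"fingers": -1,"dx": 0,"dy": 0,"dz": 0,"rx": 0,"ry": 0,"rz": 0}
  ]
}}

```text
time_s: 8.65
tool_pos: [0.6828, 0.0324, 0.3352]
tool_rot: [-179.9, -0.1, 86.7]
force: [-0.0, -0.1, -0.1]
grip_width: 0.0831
```

```bash
python3 - <<'E'
from h import *
o,T=pose(); r=imaging.read_camera("wrist"); np.save("T3.npy",T)
print(o["tool_pos"],o["tool_rot"],o["force"],o["grip_width"],o["qpos"])
cv2.imwrite("pics/w3.png",r["color"][:,:,::-1])
s=imaging.read_camera("scene")["color"][:,:,::-1]; t=imaging.read_camera("top")["color"][:,:,::-1]
cv2.imwrite("pics/s3.png",np.hstack([cv2.resize(s[215:275,295:355],None,fx=6,fy=6),cv2.resize(t[200:260,295:355],None,fx=6,fy=6)]))
E
```

```text
[0.68275193 0.03241331 0.33523397] [-1.79914256e+02 -8.13676989e-02  8.67375597e+01] [-0.03810849 -0.12571101 -0.08588214] 0.08313112103252365 [ 24.68169629  27.55604251 -46.4714978   65.10002296  19.56434373
  94.88750431 -19.88832329]
```

View pics/w3.png

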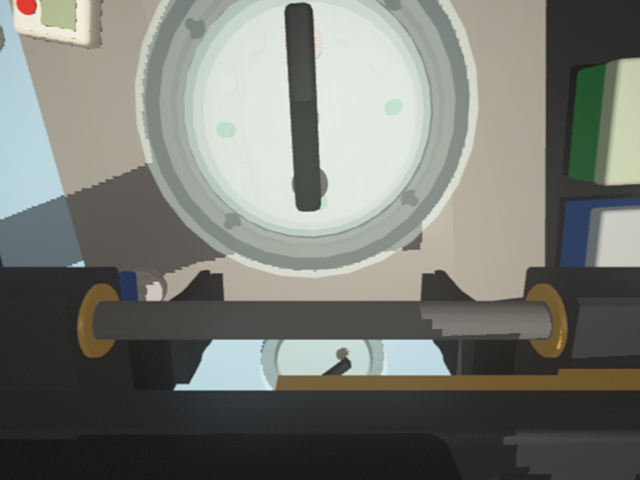

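View pics/s3.png

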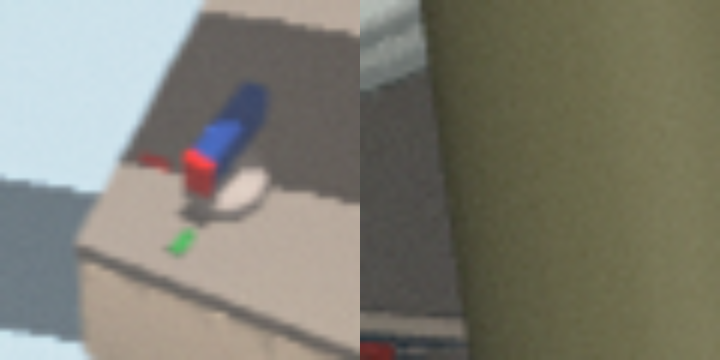

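The scene crop shows the red tip now pointing at the green mark. The wrist view shows the big handle's ends at (299,5) and (308,208).

```bash
python3 - <<'E'
from h import *
s=imaging.read_camera("scene")
f=lambda x,y: ray_z(s["mtx"],s["extrinsics"],(295+x/6,215+y/6),.239)
a=f(255,87);b=f(199,155);print("key",(a+b)/2,np.linalg.norm(a-b),np.degrees(np.arctan2(*(a-b)[[1,0]])))
T=np.load("T3.npy"); r=imaging.read_camera("wrist"); E=wristE(r,T); M=r["mtx"]
a=ray_z(M,E,(298.5,4),.254);b=ray_z(M,E,(309,209),.254)
c=(a+b)/2;print(a,b,c,np.linalg.norm(a-b),np.degrees(np.arctan2(*(a-b)[[1,0]])))
c[2]=.226;print(T[:3,:3].T@(c-T[:3,3])/.03)
# lid rim ellipse center check z~.2055 not known
im=cv2.imread("pics/w3.png");cv2.imwrite("pics/c3.png",cv2.resize(im[0:225,240:380],None,fx=2.6,fy=2.6,interpolation=cv2.INTER_CUBIC))
E
```

```text
key [ 0.54241376 -0.01427337  0.239     ] 0.03884010397490194 82.98017038367472
[0.67806402 0.16638365 0.254     ] [0.6764983  0.05476833 0.254     ] [0.67728116 0.11057599 0.254     ] 0.11162630951709834 89.19631924183884
[ 2.58564875 -0.32488213  3.6452984 ]
```

View pics/c3.png

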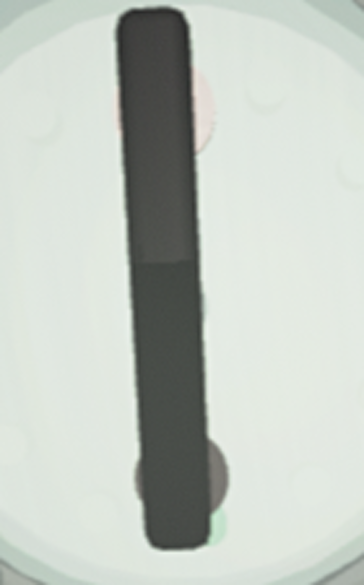

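Handle at (0.677, 0.1106) with its bar at yaw 89.2°. The key is at about 83–85°, which fits the open stop. Next I move over the handle.

>>> {"method": "carry_out", "body": {
  "plan": [
    {"fingers": -0.3,"dx": 0.9,"dy": -0.1,"dz": 0,"rx": 0,"ry": 0,"rz": -0.24},
    {"fingers": -0.3,"dx": 0.9,"dy": -0.12,"dz": 0,"rx": 0,"ry": 0,"rz": 0},
    {"fingers": -0.3,"dx": 0.8,"dy": 0,"dz": 0,"rx": 0,"ry": 0,"rz": 0},
    {"fingers": -0.3,"dx": 0,"dy": 0,"dz": 0.8,"rx": 0,"ry": 0,"rz": 0},
    {"fingers": -0.3,"dx": 0,"dy": 0,"dz": 0.8,"rx": 0,"ry": 0,"rz": 0},
    {"fingers": -0.3,"dx": 0,"dy": 0,"dz": 0,"rx": 0,"ry": 0,"rz": 0},
    {"fingers": -0.3,"dx": 0,"dy": 0,"dz": 0,"rx": 0,"ry": 0,"rz": 0}
  ]
}}

```text
time_s: 9.78
tool_pos: [0.678, 0.1101, 0.2898]
tool_rot: [179.9, -0.0, 89.1]
force: [-0.3, -0.4, -0.1]
grip_width: 0.0564
```

```bash
python3 - <<'E'
from h import *
o,T=pose(); r=imaging.read_camera("wrist")
print(o["tool_pos"],o["tool_rot"],o["force"],o["wrist_torque"],o["grip_width"])
cv2.imwrite("pics/w4.png",r["color"][:,:,::-1])
c=np.array([.6773,.1106,.226]);print(T[:3,:3].T@(c-T[:3,3])/.03)
E
```

```text
[0.67802767 0.11009517 0.28981587] [ 1.79924405e+02 -2.77642362e-02  8.90645871e+01] [-0.28782694 -0.38722224 -0.10480245] [-0.05425605 -0.09319849  0.00303062] 0.05639517317062891
[ 0.01539869 -0.02733375  2.12716914]
```

View pics/w4.png

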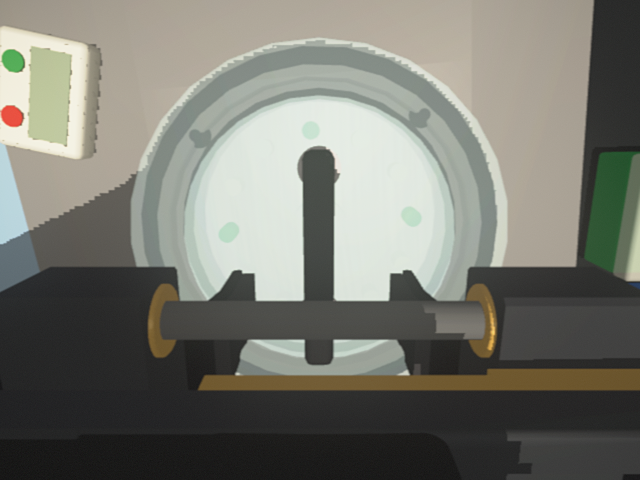

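The bar runs vertically at column 319, centred between the fingers. I descend and grip.

>>> {"method": "carry_out", "body": {
  "plan": [
    {"fingers": -0.3,"dx": 0,"dy": -0.03,"dz": 0.6,"rx": 0,"ry": 0,"rz": 0},
    {"fingers": -0.3,"dx": 0,"dy": 0,"dz": 0.6,"rx": 0,"ry": 0,"rz": 0},
    {"fingers": -0.3,"dx": 0,"dy": 0,"dz": 0.6,"rx": 0,"ry": 0,"rz": 0},
    {"fingers": -0.3,"dx": 0,"dy": 0,"dz": 0.3,"rx": 0,"ry": 0,"rz": 0},
    {"fingers": -0.3,"dx": 0,"dy": 0,"dz": 0,"rx": 0,"ry": 0,"rz": 0},
    {"fingers": -0.3,"dx": 0,"dy": 0,"dz": 0,"rx": 0,"ry": 0,"rz": 0}
  ]
}}

```text
time_s: 10.58
tool_pos: [0.6774, 0.1094, 0.2261]
tool_rot: [179.9, -0.0, 89.0]
force: [-0.6, 0.3, -0.1]
grip_width: 0.0564
```

>>> {"method": "carry_out", "body": {
  "plan": [
    {"fingers": 1,"dx": 0,"dy": 0,"dz": 0,"rx": 0,"ry": 0,"rz": 0},
    {"fingers": 1,"dx": 0,"dy": 0,"dz": 0,"rx": 0,"ry": 0,"rz": 0},
    {"fingers": 1,"dx": 0,"dy": 0,"dz": 0,"rx": 0,"ry": 0,"rz": 0},
    {"fingers": 1,"dx": 0,"dy": 0,"dz": 0,"rx": 0,"ry": 0,"rz": 0},
    {"fingers": 1,"dx": 0,"dy": 0,"dz": 0,"rx": 0,"ry": 0,"rz": 0}
  ],
  "force": 55
}}

```text
time_s: 11.2
tool_pos: [0.6767, 0.1093, 0.2255]
tool_rot: [-179.9, 0.0, 89.0]
force: [0.9, 0.1, 0.4]
grip_width: 0.0153
```

```bash
python3 - <<'E'
from h import *
o,T=pose(); print(o["tool_pos"],o["tool_rot"],o["force"],o["wrist_torque"],o["grip_width"])
E
```

```text
[0.67672581 0.10926292 0.22550024] [-1.79946554e+02  1.56708645e-02  8.90156800e+01] [0.90387053 0.10625139 0.43915064] [-0.06377518 -0.17311761  0.03438872] 0.015271069902289871
```

Gripped at 15.3 mm. I pull up slowly.

>>> {"method": "carry_out", "body": {
  "plan": [
    {"fingers": 1,"dx": 0,"dy": 0,"dz": -0.07,"rx": 0,"ry": 0,"rz": 0},
    {"fingers": 1,"dx": 0,"dy": 0,"dz": 0,"rx": 0,"ry": 0,"rz": 0}
  ]
}}

```text
time_s: 11.45
tool_pos: [0.6765, 0.1089, 0.2261]
tool_rot: [-179.9, 0.0, 89.0]
force: [0.7, -0.1, -7.6]
grip_width: 0.0153
```

>>> {"method": "carry_out", "body": {
  "plan": [
    {"fingers": 1,"dx": 0,"dy": 0,"dz": -0.07,"rx": 0,"ry": 0,"rz": 0},
    {"fingers": 1,"dx": 0,"dy": 0,"dz": 0,"rx": 0,"ry": 0,"rz": 0}
  ]
}}

```text
time_s: 11.7
tool_pos: [0.6762, 0.1088, 0.2274]
tool_rot: [-179.8, 0.0, 89.0]
force: [0.5, -0.1, -15.5]
grip_width: 0.0152
```

>>> {"method": "carry_out", "body": {
  "plan": [
    {"fingers": 1,"dx": 0,"dy": 0,"dz": -0.07,"rx": 0,"ry": 0,"rz": 0},
    {"fingers": 1,"dx": 0,"dy": 0,"dz": 0,"rx": 0,"ry": 0,"rz": 0}
  ]
}}

```text
time_s: 11.95
tool_pos: [0.6765, 0.109, 0.2318]
tool_rot: [-179.9, 0.0, 89.0]
force: [-2.0, -1.2, -10.7]
grip_width: 0.0155
```

The gasket's peak (about 16 N or more) has passed, and the lift is about 6 mm. I continue gently to about 21 mm.

>>> {"method": "carry_out", "body": {
  "plan": [
    {"fingers": 1,"dx": 0,"dy": 0,"dz": -0.08,"rx": 0,"ry": 0,"rz": 0},
    {"fingers": 1,"dx": 0,"dy": 0,"dz": -0.08,"rx": 0,"ry": 0,"rz": 0},
    {"fingers": 1,"dx": 0,"dy": 0,"dz": -0.08,"rx": 0,"ry": 0,"rz": 0},
    {"fingers": 1,"dx": 0,"dy": 0,"dz": -0.08,"rx": 0,"ry": 0,"rz": 0},
    {"fingers": 1,"dx": 0,"dy": 0,"dz": 0,"rx": 0,"ry": 0,"rz": 0}
  ]
}}

```text
time_s: 12.58
tool_pos: [0.6776, 0.1094, 0.2423]
tool_rot: [179.9, -0.0, 89.0]
force: [-0.5, 0.2, -8.2]
grip_width: 0.0155
```

>>> {"method": "carry_out", "body": {
  "plan": [
    {"fingers": 1,"dx": 0,"dy": 0,"dz": -0.08,"rx": 0,"ry": 0,"rz": 0},
    {"fingers": 1,"dx": 0,"dy": 0,"dz": -0.08,"rx": 0,"ry": 0,"rz": 0},
    {"fingers": 1,"dx": 0,"dy": 0,"dz": 0,"rx": 0,"ry": 0,"rz": 0},
    {"fingers": 1,"dx": 0,"dy": 0,"dz": 0,"rx": 0,"ry": 0,"rz": 0},
    {"fingers": 1,"dx": 0,"dy": 0,"dz": 0,"rx": 0,"ry": 0,"rz": 0}
  ]
}}

```text
time_s: 13.2
tool_pos: [0.6771, 0.1092, 0.2461]
tool_rot: [-180.0, 0.0, 89.0]
force: [-0.4, 0.7, -6.8]
grip_width: 0.0153
```

```bash
python3 - <<'E'
from h import *
o,T=pose(); print(o["tool_pos"],o["tool_rot"],o["force"],o["wrist_torque"],o["grip_width"])
r=imaging.read_camera("wrist");s=imaging.read_camera("scene");t=imaging.read_camera("top")
cv2.imwrite("pics/w5.png",r["color"][:,:,::-1]);cv2.imwrite("pics/s5.png",s["color"][:,:,::-1]);cv2.imwrite("pics/t5.png",t["color"][:,:,::-1])
E
```

```text
[0.67706629 0.10923365 0.24610009] [-1.79988564e+02  7.89086314e-03  8.90084574e+01] [-0.42266105  0.73538339 -6.7937972 ] [ 0.01678632 -0.10366928 -0.05284369] 0.015298411228150038
```

View pics/s5.png

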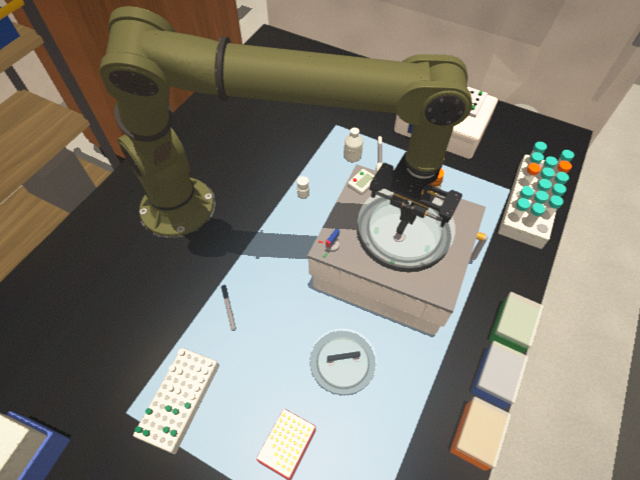

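View pics/w5.png

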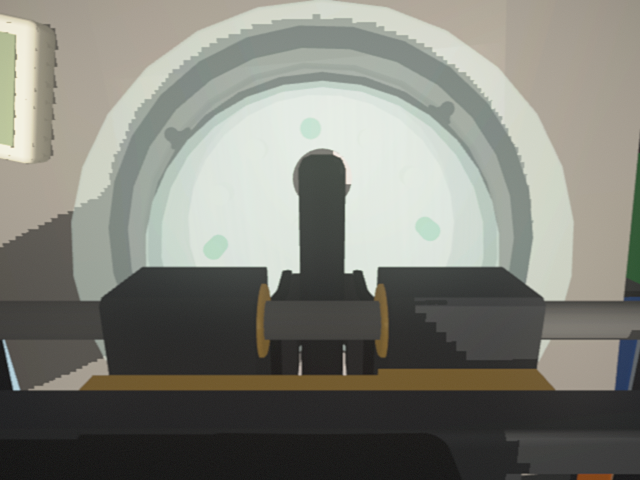

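The scene view shows the lid raised in the gripper, the key at (332,238) still turned towards the green mark, and the bystanders undisturbed. I do one height check for slip, comparing the handle's far end (322,152) in the wrist image with the expected position.

```bash
python3 - <<'E'
from h import *
o,T=pose(); r=imaging.read_camera("wrist");E=wristE(r,T);M=r["mtx"]
print(o["tool_pos"],o["force"],o["joint_velocities"].round(2))
for z in (.256,.260,.265,.270,.275,.280):
    p=np.array([.6775,.1106+.057,z,1]);q=M@(E@p)[:3];w=16*M[0,0]/(E@p)[2]/1000;print(z,(q[:2]/q[2]).round(1),"barwidth",w.round(1))
im=cv2.imread("pics/w5.png");cv2.imwrite("pics/c5.png",cv2.resize(im[130:280,260:390],None,fx=4,fy=4,interpolation=cv2.INTER_CUBIC))
E
```

```text
[0.677093   0.10925351 0.24612576] [ 0.15430891  0.89068638 -6.44817458] [-0.11  0.    0.12  0.01 -0.04  0.06  0.01]
0.256 [319.1 156.3] barwidth 43.8
0.26 [319.  156.9] barwidth 45.0
0.265 [318.9 157.8] barwidth 46.5
0.27 [318.8 158.7] barwidth 48.2
0.275 [318.6 159.8] barwidth 50.0
0.28 [318.5 160.8] barwidth 51.9
```

View pics/c5.png

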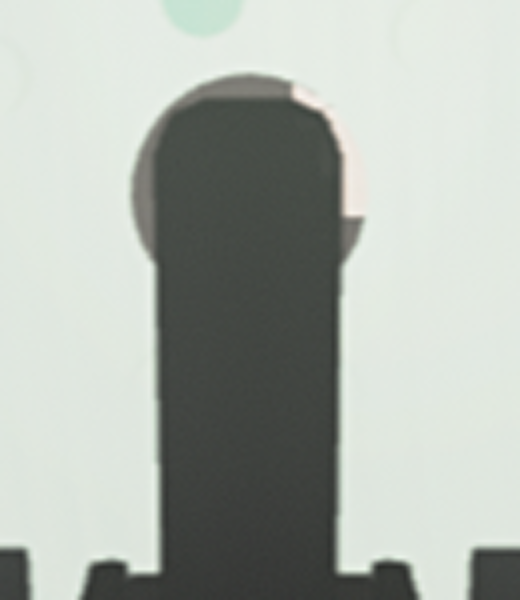

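```bash
python3 - <<'E'
from h import *
r=imaging.read_camera("wrist");M=r["mtx"];C=r["tool_from_camera"]
def TT(p,e):
    T=np.eye(4);T[:3,:3]=R.from_euler('xyz',e,degrees=True).as_matrix();T[:3,3]=p;return T
T4=TT([.67803,.1101,.28982],[179.924,-.028,89.065]);T5=TT([.67707,.10923,.2461],[-179.99,.008,89.008])
g4=cv2.cvtColor(cv2.imread("pics/w4.png"),cv2.COLOR_BGR2HSV);g5=cv2.cvtColor(cv2.imread("pics/w5.png"),cv2.COLOR_BGR2HSV)
def dots(g):
    m=cv2.inRange(g,(55,28,150),(85,90,255));m[:100]=0;m[268:]=0;m[:,:190]=0;m[:,460:]=0
    n,_,s,c=cv2.connectedComponentsWithStats(m);return [c[i].round(1) for i in range(1,n) if s[i,4]>60]
a,b=dots(g4),dots(g5);print(a,b)
a=sorted(a,key=lambda p:p[0]);b=sorted(b,key=lambda p:p[0])
d=lambda T,p,q,z:np.linalg.norm(ray_z(M,wristE(r,T),p,z)-ray_z(M,wristE(r,T),q,z))
for i,j in ((0,2),(0,1),(1,2)):
    for z0 in(.194,.206):
        D=d(T4,a[i],a[j],z0);zs=np.arange(z0-.01,z0+.05,.0005);k=np.argmin([abs(d(T5,b[i],b[j],z)-D) for z in zs]);print(z0,D.round(4),"lift",(zs[k]-z0).round(4))
E
```

```text
[array([310. , 129.7]), array([410.9, 216.3]), array([228.4, 232. ])] [array([309.6, 127.7]), array([427.3, 228.4]), array([215.3, 246.8])]
0.194 0.1181 lift -0.006
0.206 0.1126 lift -0.0075
0.194 0.0834 lift -0.006
0.206 0.0795 lift -0.008
0.194 0.0839 lift -0.006
0.206 0.08 lift -0.0075
```

The green dots lie in the chamber, below the clear lid, so they don't serve. I use the bar's width instead.

```bash
python3 - <<'E'
from h import *
r=imaging.read_camera("wrist");M=r["mtx"];C=r["tool_from_camera"]
def TT(p,e):
    T=np.eye(4);T[:3,:3]=R.from_euler('xyz',e,degrees=True).as_matrix();T[:3,3]=p;return T
T4=TT([.67803,.1101,.28982],[179.924,-.028,89.065]);T5=TT([.67707,.10923,.2461],[-179.99,.008,89.008])
def width(f,row,th=150):
    g=cv2.imread(f)[row,:,:].mean(1); l=320
    while g[l]<th:l-=1
    rr=320
    while g[rr]<th:rr+=1
    L=l+(g[l]-th)/(g[l]-g[l+1]);Rr=rr-(g[rr]-th)/(g[rr]-g[rr-1]);return L,Rr
for f,T,rows,zs in (("pics/w4.png",T4,(190,210,230,250),(.234,.244,.254)),("pics/w5.png",T5,(200,215,230,250),(.244,.250,.256,.262,.268,.275))):
    for row in rows:
        L,Rr=width(f,row);E=wristE(r,T)
        print(f,row,round(L,1),round(Rr,1),[(z,(1000*np.linalg.norm(ray_z(M,E,(L,row),z)-ray_z(M,E,(Rr,row),z))).round(2)) for z in zs])
E
```

```text
pics/w4.png 190 302.4 333.8 [(0.234, np.float64(16.73)), (0.244, np.float64(15.97)), (0.254, np.float64(15.2))]
pics/w4.png 210 302.5 333.8 [(0.234, np.float64(16.93)), (0.244, np.float64(16.16)), (0.254, np.float64(15.38))]
pics/w4.png 230 302.6 333.5 [(0.234, np.float64(16.87)), (0.244, np.float64(16.1)), (0.254, np.float64(15.32))]
pics/w4.png 250 303.0 333.5 [(0.234, np.float64(16.91)), (0.244, np.float64(16.13)), (0.254, np.float64(15.36))]
pics/w5.png 200 298.5 344.8 [(0.244, np.float64(18.73)), (0.25, np.float64(18.04)), (0.256, np.float64(17.36)), (0.262, np.float64(16.67)), (0.268, np.float64(15.99)), (0.275, np.float64(15.19))]
pics/w5.png 215 298.7 344.5 [(0.244, np.float64(18.7)), (0.25, np.float64(18.01)), (0.256, np.float64(17.33)), (0.262, np.float64(16.65)), (0.268, np.float64(15.96)), (0.275, np.float64(15.17))]
pics/w5.png 230 298.9 344.4 [(0.244, np.float64(18.75)), (0.25, np.float64(18.06)), (0.256, np.float64(17.38)), (0.262, np.float64(16.69)), (0.268, np.float64(16.0)), (0.275, np.float64(15.2))]
pics/w5.png 250 299.3 344.3 [(0.244, np.float64(18.73)), (0.25, np.float64(18.05)), (0.256, np.float64(17.36)), (0.262, np.float64(16.68)), (0.268, np.float64(15.99)), (0.275, np.float64(15.19))]
```

The bar's width matches a lift of about 20 mm with no slip. I hand in.

```bash
python3 -c "
from cell import ticket,sensors
print(ticket.sign_off()); print(sensors.get_obs()['tool_pos'],sensors.get_obs()['force'])"
```

```text
the job is handed in; nothing more can be done
None
the job is handed in; nothing more can be done
```

The job is handed in: the bleed valve is open and the gripper holds the lid level about 20 mm above its seat. It took about 13.5 s of the 64 s allowed, and sign-off reported no verdict.

- **Bleed valve:** I turned the key about 55° anticlockwise until torque rose from 0.07 to 0.46 N m and the fingers began to slip, which I took as the open stop. The scene picture afterwards gave a key yaw of about 83°, rough to a few degrees, against about 85° expected at the stop. In the last scene view the key still pointed to its green mark.
- **Lid:** I gripped the larger lid's bar at its centre and pulled up in 2 mm steps. The gasket let go after the highest reading of about 15.5 N, and the lid did not jump.
- **Last checks:** Tool rise was 20.6 mm, and the bar's apparent width also gave about 20 mm, so there was no slip. Tool tilt was under 0.1°. The downward force was a steady 6.5 to 6.8 N, so the lid hangs free. The arm was still, and the bystanders I could see looked undisturbed.
- **A check that failed:** My first height check used green dots that turned out to lie inside the chamber, not on the lid. I discarded it and used the bar's width instead.

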